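Set the angle gauge to its mark on a plaster ridge section

ROBOT

A 7-joint arm with a two-finger parallel gripper is mounted at the origin on the work surface. World frame = base frame: x ahead of the robot, y to its left, z up, the work surface at z = 0. Lengths are in m, angles in rad, forces in N, time in s.
With the tool pointing down it reaches from about 0.425 to 0.925 m from the base axis. Payload 6.8 kg.
Tool frame: the origin (TCP) lies midway between the tips of the shut fingers; the grasp point (between the pads) lies 19 mm behind it; z points along the fingers, y is the line along which they close (so a half turn about z gives the same grasp; the last joint's range is limited). The gripper opens to 85 mm and grips with 20 to 120 N. Pads are 22 mm wide; open, the fingers measure 114 mm over their backs; the gripper's body (76 mm by 85 mm) begins 54 mm behind the grasp point. The pads swing forward as they close: fully open they stand 13 mm farther back than shut.
Start: joints at [-1.256, 0.477, 0.022, 1.555, -0.011, 1.109, -0.083], TCP at [0.277, 0.616, 0.231] pointing down, gripper open.
Joint ranges: [-2.96, 2.96], [-0.34, 2.1], [-1.41, 1.46], [0.24, 2.44], [-1.37, 4.51], [0.17, 1.92], [-2.96, 2.96]. Speed limits (rad/s): [2.39, 2.39, 3.14, 3.14, 3.14, 3.14, 3.14].

INTERFACE

Orientations are given as a unit quaternion [w, x, y, z].
In Python, from station import * gives the robot as it stands. The module is installed in compiled form; this text tells all that it offers.
- The arm moves only by the shell command python3 -m jog 'ROWS' [OPENING] [FORCE]. ROWS is JSON, a list of rows, each an object of numbers: "x", "y", "z": the shift along the tool's x, y, z in m; "ax", "ay", "az": the turn, a rotation vector about the tool's x, y, z in rad. In form: [{"x": .., "y": .., "z": .., "ax": .., "ay": .., "az": ..}, ...]. A call has 1 to 12 rows; each row is the pose to reach, as a shift and turn from the pose commanded when the call began, along the tool's axes at that moment; what a row does not reach only later rows make up. A row lasts 1/10 s, in which the tool goes at most 50 mm and 8.59 degrees, less where a joint would pass 70% of its speed; a pose out of reach is approached as far as the arm can. A call with a gripper value outside its range is refused whole. OPENING is the opening, from 0 (shut) to 1 (fully open), set as the call begins (- or left out, the last holds). The fingers move at their own pace and stop on an object; FORCE is the grip in N (left out, the last holds). Time passes only in rows, so rows that repeat a pose let the fingers close. It gives the time, the measured TCP pose, the force, the opening and the grip force at its end, in the units of the state.
- get_obs(): the state, without advancing time (a new reading comes with each control period).
- read_camera(name): name is "scene" or "side" or "wrist"; returns the picture (400x640x3 uint8, red, green, blue); there is no depth.
- camera_params(name): a dict with "K" (3x3 intrinsics, pixels), "origin" and "attitude" of the camera in the world. Camera axes: x right, y up, looking along -z (the intrinsics and any distortion apply to the point x, -y, -z); pixel columns grow to the right and rows downward; lengths in m; the calibration is good to about 2 mm. A picture is of the moment at which its call begins: read the wrist's pose just before it. camera_params takes no time and is no camera call; for the wrist camera it gives the pose at the moment of the call.
- hand_in(): hands the job in; it is judged then, once.
The state is a dict: "t": time; "q": joint angles; "joint_vel": joint speeds; "joint_torque": joint torques, N m; "eef_pos": TCP position; "tool_rot": TCP orientation; "contact_force": force on the tool from outside, world axes, zero at the start; "torque": the same for the moment, N m; "gripper_width": opening from 0.0 (shut) to 1.0 (fully open); "grasp_force": force on a finger pad.
Only numpy, scipy, OpenCV 4.12 (cv2) and the standard library are available. Lean on these libraries where they do the work, as an engineer would, in place of code of your own. Each camera call takes 0.05 s, during which the arm holds its last target. There are 200 camera calls.

TASK

Lay the loose plaster ridge section flat in the long slot of the steel tray, crest up, and let go of it. Then take the pendulum angle gauge by its top handle, rest the middle of its sole lightly and squarely across the highest, middle part of the crest, and rock it there until the swinging pointer settles exactly on the mark tab. Finish while still holding the gauge steady like that against the crest, and leave everything else on the bench alone.

Things in the scene. Friction and masses are not known exactly. Their poses are not given: they have to be found in the camera images.
- tray: Fixed steel tray, x -48 to +44 mm, y +-52 mm, 18 mm high: floor 8 mm thick, walls 4 mm thick standing 10 mm above it. Origin on the bench, z up. One long slot along y (inside 32 mm in x, 96 mm in y, centred at x = -28, y = 0 mm); on its +x side two short compartments (48 x 46 mm, centred at x = 16, y = +-25 mm), one with a plaster disc in it.
- tray_slot (a point): Centre of the floor of the tray's long slot, 8 mm above the bench; axes as the tray's.
- ridge: Loose plaster ridge section, 0.15 kg, standing crest up: 84 mm long (y), 24 mm wide (x), flat sides up to 40 mm, then a rounded crest of 9 mm radius along y. The crest is uneven: its middle 46 mm is highest, 56 mm above the underside; the ends are lower (50 mm at -y, 47 mm at +y). Origin at the centre of the underside, z up. Grip it across the 24 mm.
- crest (a point): Top of the middle of the ridge section's crest, 56 mm above its underside; axes as the ridge section's.
- gauge: Loose aluminium pendulum angle gauge, 0.35 kg, standing on its sole. Origin at the centre of the sole's underside, z up. Sole 100 (x) x 30 (y) x 8 mm; dial plate 96 (x) x 8 (y) mm up to 108 mm; handle block on top 44 (x) x 14 (y) mm, 106 to 158 mm high, gripped across its 14 mm. Pointer and mark show on both faces. Its x goes across the crest (y along it, either way round); it rocks about y.
- pointer (a joint): Angle (rad) of the free, lightly damped pendulum pointer about the gauge's +y axis, 0 when it hangs straight down the plate towards the sole. The pointer always hangs plumb, so with the gauge turned by t about its own +y axis it settles at -t within about a second.
- mark (a joint): Angle (rad) of the mark tab about the gauge's +y axis, in the sense of joint pointer; it is set differently each time (0.14 to 0.34), stays put in the gauge and cannot be touched. The pointer is on the mark when both angles are equal; positive values lie towards the gauge's -x end.
- pointer_tip (a point): Tip of the pointer, a black needle with a diamond near its tip, 55 mm from the pivot, which is at x = 0, 98 mm above the gauge's sole.
- mark_tip (a point): Inner tip of the mark tab, a dark T-shaped steel tab on the dial at the pointer's reach, 55 mm from the pivot. Thin graduations lie 5 degrees apart farther out.
- die: Bystander: plaster disc, 32 mm across, 14 mm high, in one short compartment of the tray. Origin under its centre.
- brush: Bystander: brush, 170 mm long, lying on the bench.
- spatula: Bystander: spatula, 170 mm long, lying on the bench.
- jar: Bystander: glass jar, 56 mm across, 75 mm high.
- cup: Bystander: glass cup, 68 mm across, 85 mm high.
- firing_disc: Bystander: white ceramic firing disc, 70 mm across, 12 mm high.
- stub: Bystander: plain low plaster block, 45 x 40 x 28 mm, without a crest.
Things that resemble listed ones, but are neither listed nor needed, are in the scene too. What is shaped like the ridge but green or purple is not meant.

How it is judged:
By the outcome, as a careful person would: the job done as asked, in the order asked, and still so for the second after the job is handed in, while the arm keeps its last pose, push and grip.
It also fails if it takes over 61 s, if anything falls off the work surface, if the arm or the gripper's body presses on something with over 40 N, if the wrist force passes 120 N, or if a joint passes its speed limit or range.

## Working session

There is one attempt and no reset: what is moved stays moved. The work goes in short steps, Python scripts to look and compute and a shell command to move; the robot and the scene stay as the last step left them, time stands still between calls to the robot, and variables do not carry over. Pictures are saved under pics/ and viewed, at most 10 in all, crops included, and the job is handed in when it is done.

```bash
mkdir -p pics; cat > h.py <<'E'
from station import *
import numpy as np, cv2
from scipy.spatial.transform import Rotation as R
def rot(a):
    a=np.array(a,float)
    return a if a.shape==(3,3) else R.from_quat(np.r_[a[1:],a[0]]).as_matrix()
def ray(c,u,v):
    K=np.array(c['K']); d=np.linalg.inv(K)@[u,v,1]; d=rot(c['attitude'])@[d[0],-d[1],-d[2]]
    return np.array(c['origin']),d
def onz(c,u,v,z):
    o,d=ray(c,u,v); return o+d*(z-o[2])/d[2]
def proj(c,p):
    q=rot(c['attitude']).T@(np.array(p)-c['origin']); q=np.array(c['K'])@[q[0],-q[1],-q[2]]; return q[:2]/q[2]
def snap(n,f):
    c=camera_params(n); im=read_camera(n); cv2.imwrite('pics/'+f,im[:,:,::-1]); return c,im
E
python3 - <<'E'
from h import *
o=get_obs(); print(o)
for n in ['scene','side','wrist']:
    c,im=snap(n,n+'0.png'); print(n,c)
E
```

```text
{'t': 0.0, 'q': array([-1.25609707,  0.47778518,  0.02233085,  1.5564314 , -0.0114777 ,
        1.10933463, -0.08311543]), 'joint_vel': array([ 7.44212393e-04,  8.41138277e-04, -2.59393131e-04, -1.31391581e-05,
       -1.22794186e-03,  4.14258573e-04, -7.36947810e-05]), 'joint_torque': array([-5.98123770e-04, -5.96440315e+01,  1.60748418e+00, -2.81208247e+01,
        1.24620635e-02,  9.02533997e-03, -7.05655950e-06]), 'eef_pos': array([0.27673387, 0.61501547, 0.23034404]), 'tool_rot': array([-1.17267126e-04,  2.09816644e-01,  9.77740323e-01, -9.07666002e-04]), 'contact_force': array([-0.25863514,  0.23193213, -0.24118689]), 'torque': array([ 0.01234112, -0.06285556, -0.01261056]), 'grasp_force': 0.0, 'gripper_width': 1.0041407817113748}
scene {'K': array([[380.56314082,   0.        , 320.37417687],
       [  0.        , 380.56314082, 197.91250577],
       [  0.        ,   0.        ,   1.        ]]), 'origin': array([1.08885939, 0.01195442, 0.90603875]), 'attitude': array([0.61129275, 0.17502783, 0.22065787, 0.73959214])}
side {'K': array([[442.94643971,   0.        , 320.13719027],
       [  0.        , 442.94643971, 199.90973591],
       [  0.        ,   0.        ,   1.        ]]), 'origin': array([ 0.2236147 , -0.74341812,  0.71428859]), 'attitude': array([ 0.8756288 ,  0.42078592, -0.09754361, -0.21609872])}
wrist {'K': array([[325.01086159,   0.        , 320.74633383],
       [  0.        , 325.01086159, 204.09921673],
       [  0.        ,   0.        ,   1.        ]]), 'origin': array([0.20557757, 0.64889694, 0.37321566]), 'attitude': array([ 0.82925806, -0.13094917, -0.08361737,  0.53683472])}
```

View pics/scene0.png

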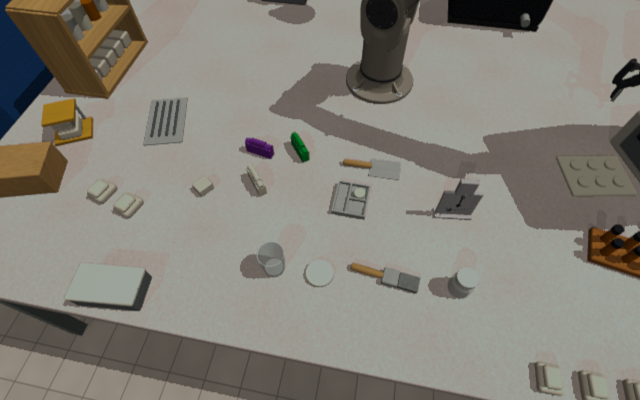

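View pics/side0.png

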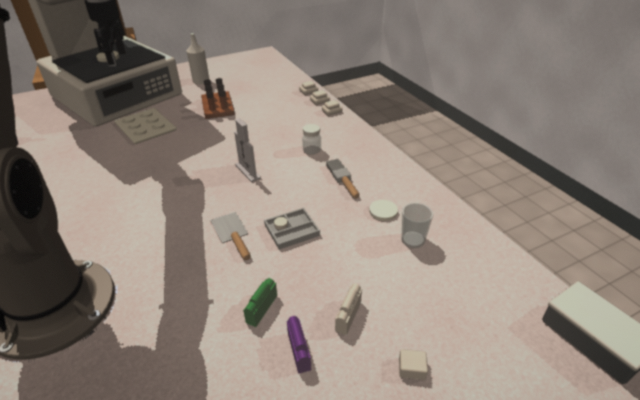

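The scene view has the ridge at about (256,180), the tray at (350,200) and the gauge at (460,203). In the side view they are at (348,307), (292,228) and (245,155). I'll enlarge these areas.

```bash
python3 - <<'E'
from h import *
s=cv2.imread('pics/scene0.png'); d=cv2.imread('pics/side0.png')
def cr(im,u,v,w,h): return cv2.resize(im[v:v+h,u:u+w],(w*5,h*5),interpolation=cv2.INTER_CUBIC)
top=np.hstack([cr(s,236,155,50,50),cr(s,322,170,55,50),cr(s,425,172,55,50)])
bot=np.hstack([cr(d,325,280,50,55),cr(d,260,203,65,55),cr(d,225,115,45,55)[:, :225]])
cv2.imwrite('pics/comp.png',np.vstack([top,bot]))
E
```

```text
(no output)
```

View pics/comp.png

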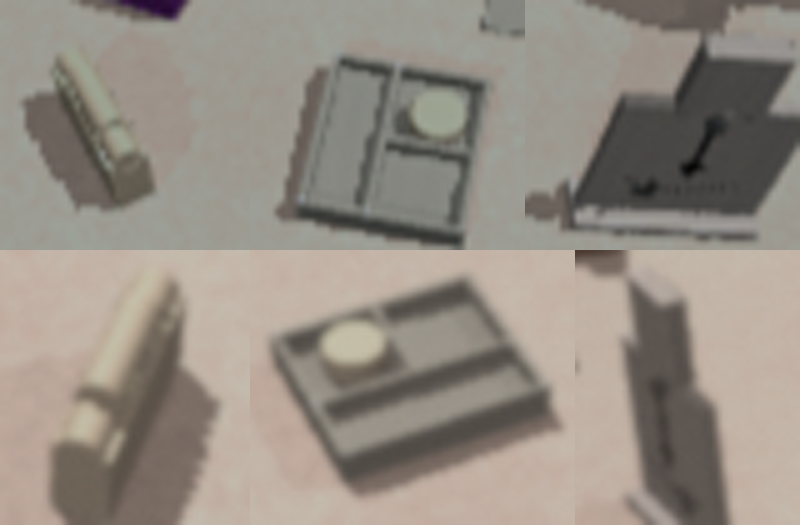

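Both ridge ends are stepped and its crest is up. The tray's long slot lies on the world -y side, and its +y end is nearest the robot. The gauge plate runs roughly along world y. I'll fit the tray and get rough positions for the other two.

```bash
cat >> h.py <<'E'
from scipy.optimize import least_squares
def fit(obs,x0):
    """obs: list of (cam, local point, pixel); returns x,y,yaw"""
    def f(p):
        M=R.from_euler('z',p[2]).as_matrix()
        return np.concatenate([proj(c,M@np.array(l)+[p[0],p[1],0])-u for c,l,u in obs])
    r=least_squares(f,x0); return r.x,r.fun.reshape(-1,2)
E
python3 - <<'E'
from h import *
S=camera_params('scene');D=camera_params('side')
a=lambda o,u,v,U,V:(U+(o[0]-u)/5-.4,V+(o[1]-v)/5-.4)
s=[(340,56),(487,82),(465,235),(298,207)]; d=[(345,460),(272,340),(470,277),(548,393)]
loc=[(-.048,.052,.018),(.044,.052,.018),(.044,-.052,.018),(-.048,-.052,.018)]
ob=[(S,l,a(p,250,0,322,170)) for l,p in zip(loc,s)]
od=[(D,l,a(p,250,250,260,203)) for l,p in zip(loc,d)]
for o in (ob+od,ob,od):
    p,r=fit(o,[.6,0,1.5]); print(p.round(4)); print(r.round(1).tolist())
print('ridge ends top',onz(S,*a((68,55),0,0,236,155),.047),onz(S,*a((132,160),0,0,236,155),.047))
print('side',onz(D,*a((160,275),0,250,325,280),.047),onz(D,*a((80,435),0,250,325,280),.047))
# gauge sole +- ends front top edge
print('gauge sole',onz(S,*a((575,215),525,0,425,172),.004),onz(S,*a((757,228),525,0,425,172),.004))
print('gauge handle side',onz(D,*a((630,278),575,250,225,115),.158),onz(D,*a((685,300),575,250,225,115),.158))
E
```

```text
[ 0.5136 -0.0216  1.5454]
[[-1.3, -1.2], [1.2, -0.8], [-0.1, -0.3], [-0.3, -0.8], [-0.1, -0.2], [0.1, -0.6], [0.3, -0.6], [1.1, -1.0]]
[ 0.516  -0.0209  1.5486]
[[-1.3, -0.4], [1.3, -0.2], [0.1, 0.5], [-0.1, -0.0]]
[ 0.5121 -0.0231  1.5427]
[[-0.6, 0.4], [-0.3, -0.1], [0.1, -0.0], [0.8, -0.4]]
ridge ends top [ 0.47920452 -0.32275222  0.047     ] [ 0.54243004 -0.26711928  0.047     ]
side [ 0.54070552 -0.26986921  0.047     ] [ 0.47656838 -0.32030977  0.047     ]
gauge sole [0.51765135 0.2082802  0.004     ] [0.50767256 0.30530408 0.004     ]
gauge handle side [0.49527012 0.26923995 0.158     ] [0.51241967 0.23365149 0.158     ]
```

```bash
cat >> h.py <<'E'
def tool():
    o=get_obs(); return np.array(o['eef_pos']),rot(o['tool_rot'])
def go(p,M):
    """shift and turn to type"""
    x,T=tool(); print('shift',(T.T@(np.array(p)-x)).round(4),'turn',R.from_matrix(T.T@M).as_rotvec().round(4))
def down(yaw,tilt=0):
    """tool pointing down, tool y at yaw (world)"""
    y=np.array([np.cos(yaw),np.sin(yaw),0]);z=np.array([0,0,-1.]); return np.c_[np.cross(y,z),y,z]
E
python3 - <<'E'
from h import *
x,T=tool(); c=camera_params('wrist'); C=rot(c['attitude'])
print(T.round(3)); print('cam off in tool',T.T@(c['origin']-x)); print('look dir, up, right in tool',T.T@-C[:,2],T.T@C[:,1],T.T@C[:,0])
# view gauge: camera wanted looking at dial from +x side
off=T.T@(c['origin']-x); CT=T.T@C
tgt=np.array([.498,.255,.075])
for side in (1,-1):
  for el in (35,50):
    e=np.radians(el); n=np.array([side*np.cos(e)*.995,side*np.cos(e)*.1,np.sin(e)])
    for flip in (1,-1):
        z=n; r=np.cross([0,0,1],z); r/=np.linalg.norm(r); Cw=np.c_[r,np.cross(z,r),z]@np.diag([flip,flip,1])
        Tw=Cw@CT.T; pos=tgt+n*.24-Tw@off
        print(side,el,flip,pos.round(3),np.linalg.norm(pos[:2]).round(3)); print('  tool z',Tw[:,2].round(2)); go(pos,Tw)
E
```

```text
[[-0.912  0.41  -0.001]
 [ 0.41   0.912 -0.001]
 [-0.    -0.001 -1.   ]]
cam off in tool [ 0.07876678  0.00140557 -0.1428043 ]
look dir, up, right in tool [-3.06901485e-01 -1.17753739e-05  9.51741287e-01] [ 9.51740964e-01 -8.28368562e-04  3.06901371e-01] [7.84778684e-04 9.99999657e-01 2.65434648e-04]
1 35 1 [0.581 0.262 0.095] 0.637
  tool z [-0.95 -0.1  -0.29]
shift [-0.4224 -0.1971  0.1355] turn [ 0.3312  1.2407 -0.45  ]
1 35 -1 [0.545 0.261 0.146] 0.605
  tool z [-0.6  -0.06 -0.8 ]
shift [-0.3901 -0.2125  0.0845] turn [ 0.8389 -0.2236  2.5001]
1 50 1 [0.573 0.261 0.116] 0.63
  tool z [-0.84 -0.08 -0.53]
shift [-0.4154 -0.2012  0.1146] turn [ 0.2628  0.9857 -0.4772]
1 50 -1 [0.525 0.259 0.156] 0.586
  tool z [-0.37 -0.04 -0.93]
shift [-0.3727 -0.2226  0.0746] turn [ 0.5032 -0.1336  2.5769]
-1 35 1 [0.415 0.248 0.095] 0.483
  tool z [ 0.95  0.1  -0.29]
shift [-0.2766 -0.2778  0.1356] turn [-1.5979  0.4294  2.1641]
-1 35 -1 [0.451 0.249 0.146] 0.515
  tool z [ 0.6   0.06 -0.8 ]
shift [-0.309  -0.2626  0.0846] turn [-0.1712 -0.6331 -0.5033]
-1 50 1 [0.423 0.249 0.116] 0.491
  tool z [ 0.84  0.08 -0.53]
shift [-0.2836 -0.2738  0.1147] turn [-1.2892  0.3468  2.3314]
-1 50 -1 [0.471 0.251 0.156] 0.533
  tool z [ 0.37  0.04 -0.93]
shift [-0.3264 -0.2525  0.0747] turn [-0.1027 -0.3775 -0.5154]
```

```bash
python3 - <<'E'
from h import *
x,T=tool(); c=camera_params('wrist'); C=rot(c['attitude'])
off=T.T@(c['origin']-x); CT=T.T@C; np.savez('cam.npz',off=off,CT=CT)
e=np.radians(42)
for az,d,up in ((.1,.30,.12),(.5,.3,.12),(.5,.3,0)):
    n=np.array([np.cos(e)*np.cos(az),np.cos(e)*np.sin(az),np.sin(e)])
    r=np.cross([0,0,1],n); r/=np.linalg.norm(r); Cw=-np.c_[r,np.cross(n,r),-n]
    Tw=Cw@CT.T; pos=np.array([.498,.255,.07])+n*d-Tw@off+[0,0,up]
    print(pos.round(3)); go(pos,Tw)
E
```

```text
[0.581 0.265 0.307]
shift [-0.4209 -0.195  -0.0759] turn [ 0.6832 -0.1817  2.5409]
[0.57  0.296 0.307]
shift [-0.3986 -0.1706 -0.076 ] turn [ 0.5797 -0.2877  2.1581]
[0.57  0.296 0.187]
shift [-0.3986 -0.1704  0.044 ] turn [ 0.5797 -0.2877  2.1581]
```

```bash
python3 -m jog '[{"z":-0.05},{"x":-0.2,"y":-0.085,"z":-0.09,"ax":0.29,"ay":-0.144,"az":1.08},{"x":-0.2,"y":-0.085,"z":-0.09,"ax":0.29,"ay":-0.144,"az":1.08},{"x":-0.2,"y":-0.085,"z":-0.09,"ax":0.29,"ay":-0.144,"az":1.08},{"x":-0.2,"y":-0.085,"z":-0.09,"ax":0.29,"ay":-0.144,"az":1.08},{"x":-0.4,"y":-0.17,"z":-0.09,"ax":0.58,"ay":-0.288,"az":2.158},{"x":-0.4,"y":-0.17,"z":-0.09,"ax":0.58,"ay":-0.288,"az":2.158},{"x":-0.4,"y":-0.17,"z":-0.09,"ax":0.58,"ay":-0.288,"az":2.158},{"x":-0.4,"y":-0.17,"z":-0.09,"ax":0.58,"ay":-0.288,"az":2.158},{"x":-0.4,"y":-0.17,"z":-0.09,"ax":0.58,"ay":-0.288,"az":2.158},{"x":-0.4,"y":-0.17,"z":-0.09,"ax":0.58,"ay":-0.288,"az":2.158},{"x":-0.4,"y":-0.17,"z":-0.09,"ax":0.58,"ay":-0.288,"az":2.158}]'
python3 - <<'E'
from h import *
Z=np.load('cam.npz');off,CT=Z['off'],Z['CT']
e=np.radians(42);az=.5
n=np.array([np.cos(e)*np.cos(az),np.cos(e)*np.sin(az),np.sin(e)])
r=np.cross([0,0,1],n); r/=np.linalg.norm(r); Cw=-np.c_[r,np.cross(n,r),-n]
Tw=Cw@CT.T; pos=np.array([.498,.255,.07])+n*.3-Tw@off
go(pos+[0,0,.1],Tw);go(pos+[0,0,.03],Tw);print(get_obs()['q'])
E
```

```text
shift [-0.3986 -0.1706 -0.056 ] turn [ 0.5797 -0.2877  2.1581]
shift [-0.3986 -0.1705  0.014 ] turn [ 0.5797 -0.2877  2.1581]
[-1.25609381  0.47762683  0.02236007  1.55620391 -0.01156989  1.1092922
 -0.0831149 ]validation failed for argument at $[0]...
```

```bash
python3 -m jog '[{"x":0,"y":0,"z":-0.05,"ax":0,"ay":0,"az":0},{"x":-0.2,"y":-0.085,"z":-0.09,"ax":0.29,"ay":-0.144,"az":1.08},{"x":-0.2,"y":-0.085,"z":-0.09,"ax":0.29,"ay":-0.144,"az":1.08},{"x":-0.2,"y":-0.085,"z":-0.09,"ax":0.29,"ay":-0.144,"az":1.08},{"x":-0.2,"y":-0.085,"z":-0.09,"ax":0.29,"ay":-0.144,"az":1.08},{"x":-0.4,"y":-0.17,"z":-0.09,"ax":0.58,"ay":-0.288,"az":2.158},{"x":-0.4,"y":-0.17,"z":-0.09,"ax":0.58,"ay":-0.288,"az":2.158},{"x":-0.4,"y":-0.17,"z":-0.09,"ax":0.58,"ay":-0.288,"az":2.158},{"x":-0.4,"y":-0.17,"z":-0.09,"ax":0.58,"ay":-0.288,"az":2.158},{"x":-0.4,"y":-0.17,"z":-0.09,"ax":0.58,"ay":-0.288,"az":2.158},{"x":-0.4,"y":-0.17,"z":-0.09,"ax":0.58,"ay":-0.288,"az":2.158},{"x":-0.4,"y":-0.17,"z":-0.09,"ax":0.58,"ay":-0.288,"az":2.158}]'
cat > v.py <<'E'
from h import *
Z=np.load('cam.npz');off,CT=Z['off'],Z['CT']
e=np.radians(42);az=.5
n=np.array([np.cos(e)*np.cos(az),np.cos(e)*np.sin(az),np.sin(e)])
r=np.cross([0,0,1],n); r/=np.linalg.norm(r); Cw=-np.c_[r,np.cross(n,r),-n]
Tw=Cw@CT.T; pos=np.array([.498,.255,.07])+n*.3-Tw@off
go(pos+[0,0,.1],Tw);go(pos+[0,0,.03],Tw);print(get_obs()['q'])
E
python3 v.py
```

```text
t: 1.35
eef_pos: [0.5727, 0.2949, 0.3209]
tool_rot: [0.052, 0.832, 0.512, -0.206]
contact_force: [0.1, 0.3, -0.3]
gripper_width: 0.999
grasp_force: 0.0
shift [0.0135 0.0015 0.0314] turn [ 0.1525 -0.0767  0.5695]
shift [0.0412 0.0101 0.0951] turn [ 0.1525 -0.0767  0.5695]
[-0.89592572  0.65504177  0.51215902  1.22186619 -0.14816699  1.73632497
 -0.87653196]
```

```bash
python3 -m jog '[{"x":0.02,"y":0.005,"z":0.045,"ax":0.152,"ay":-0.077,"az":0.57},{"x":0.02,"y":0.005,"z":0.045,"ax":0.152,"ay":-0.077,"az":0.57},{"x":0.041,"y":0.01,"z":0.095,"ax":0.152,"ay":-0.077,"az":0.57},{"x":0.041,"y":0.01,"z":0.095,"ax":0.152,"ay":-0.077,"az":0.57},{"x":0.041,"y":0.01,"z":0.095,"ax":0.152,"ay":-0.077,"az":0.57},{"x":0.041,"y":0.01,"z":0.095,"ax":0.152,"ay":-0.077,"az":0.57},{"x":0.041,"y":0.01,"z":0.095,"ax":0.152,"ay":-0.077,"az":0.57}]'
python3 v.py; python3 - <<'E'
from h import *
c,im=snap('wrist','w1.png'); np.savez('w1.npz',**{k:np.array(c[k]) for k in c})
E
```

```text
t: 2.05
eef_pos: [0.5698, 0.2983, 0.2188]
tool_rot: [0.064, 0.935, 0.245, -0.25]
contact_force: [-0.7, 0.0, 0.3]
gripper_width: 0.996
grasp_force: 0.0
shift [-0.0345  0.002  -0.0586] turn [ 0.0035 -0.0042  0.0115]
shift [0.0004 0.0021 0.0021] turn [ 0.0035 -0.0042  0.0115]
[-0.88369226  0.81760373  0.60307001  1.25220591 -0.33969655  1.71477977
 -1.34191223]
```

View pics/w1.png

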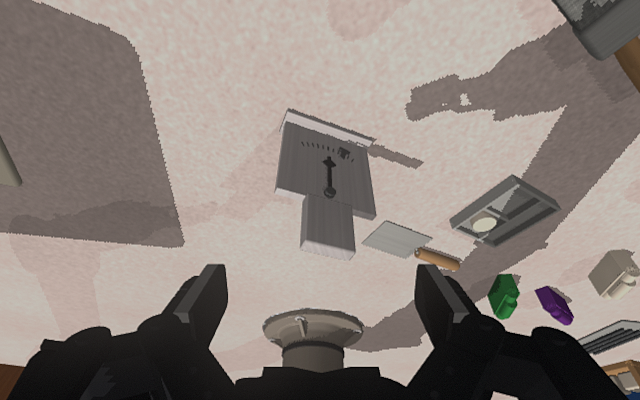

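The wrist view shows the gauge upside down: sole edge from (287,110) to (373,145), pivot near (330,193), pointer tip near (327,157), mark near (344,152). I'll enlarge it to get precise points.

```bash
python3 - <<'E'
from h import *
im=cv2.imread('pics/w1.png')[100:265,268:388]
a=cv2.resize(im,None,fx=3.6,fy=3.6,interpolation=cv2.INTER_CUBIC)
b=cv2.resize(cv2.imread('pics/w1.png')[138:202,300:364-10],None,fx=6.9,fy=9,interpolation=cv2.INTER_CUBIC)
b=cv2.resize(cv2.imread('pics/w1.png')[138:203,306:358],None,fx=7,fy=7,interpolation=cv2.INTER_CUBIC)
H=600; p=lambda i:np.vstack([i,np.zeros((H-i.shape[0],i.shape[1],3),np.uint8)])
cv2.imwrite('pics/w1c.png',np.hstack([p(a)[:, :432],p(b)])); print(a.shape,b.shape)
E
```

```text
(594, 432, 3) (455, 364, 3)
```

View pics/w1c.png

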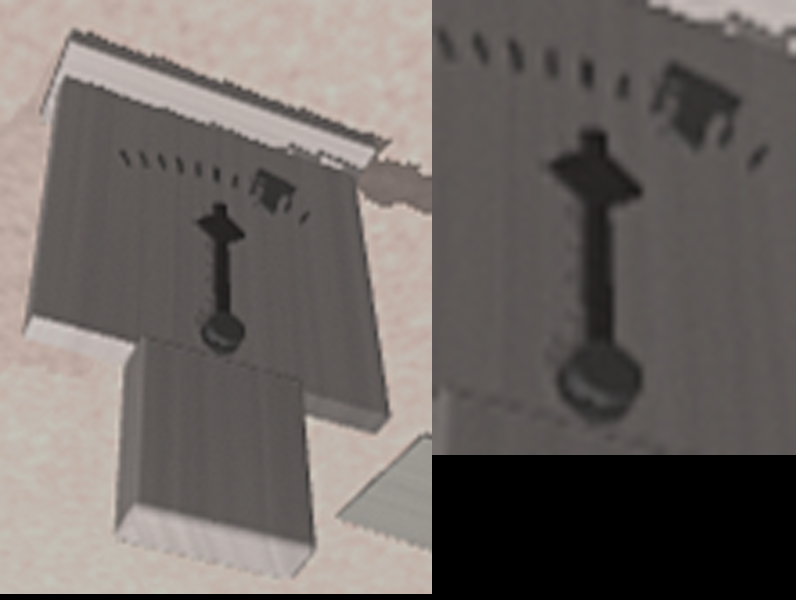

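```bash
python3 - <<'E'
from h import *
c=dict(np.load('w1.npz'))
L=lambda u,v:(268+(u+.5)/3.6-.5,100+(v+.5)/3.6-.5); Q=lambda u,v:(306+(u-432+.5)/7-.5,138+(v+.5)/7-.5)
pts=[((75,40),(50,-15,8)),((383,147),(-50,-15,8)),((62,78),(48,-4,8)),((358,168),(-48,-4,8)),((32,318),(48,-4,108)),((390,408),(-48,-4,108)),((132,503),(22,-7,158)),((315,547),(-22,-7,158)),((115,537),(22,7,158)),((295,577),(-22,7,158))]
ob=[(c,np.array(l)/1e3,L(*p)) for p,l in pts]
p,r=fit(ob,[.5,.25,1.67]); print(p.round(4)); print(r.round(1).tolist())
M=R.from_euler('z',p[2]).as_matrix()
for yp in (-.004,-.006):
  for n,q in (('pivot',(600,380)),('needle tip',(593,130)),('diamondtip',(595,178)),('mark tip',(695,150)),('mark bar mid',(703,82)),('grad0?',(587,75))):
    o,d=ray(c,*Q(*q)); o=M.T@(o-[p[0],p[1],0]); d=M.T@d; X=o+d*(yp-o[1])/d[1]
    print(yp,n,(X*1e3).round(1),'ang deg',np.degrees(np.arctan2(-X[0],.098-X[2])).round(2), 'r',np.hypot(X[0],.098-X[2]).round(4))
E
```

```text
[0.5071 0.2577 1.7137]
[[-2.1, 0.2], [-1.0, -0.7], [0.3, -1.1], [-0.2, 0.4], [-0.2, -0.9], [1.1, 0.9], [0.3, 0.5], [2.0, 0.1], [-0.8, 0.8], [0.1, 0.8]]
-0.004 pivot [-0.8 -4.  96.3] ang deg 25.84 r 0.0019
-0.004 needle tip [-0.7 -4.  45.6] ang deg 0.72 r 0.0524
-0.004 diamondtip [-0.8 -4.  56.2] ang deg 1.09 r 0.0418
-0.004 mark tip [-16.9  -4.   43.1] ang deg 17.14 r 0.0575
-0.004 mark bar mid [-19.1  -4.   26. ] ang deg 14.88 r 0.0745
-0.004 grad0? [ 0.1 -4.  33.2] ang deg -0.09 r 0.0648
-0.006 pivot [ 0.  -6.  98.5] ang deg -173.87 r 0.0005
-0.006 needle tip [ 0.2 -6.  48.3] ang deg -0.23 r 0.0497
-0.006 diamondtip [ 0.1 -6.  58.8] ang deg -0.1 r 0.0392
-0.006 mark tip [-15.9  -6.   45.7] ang deg 16.94 r 0.0546
-0.006 mark bar mid [-18.1  -6.   28.9] ang deg 14.66 r 0.0715
-0.006 grad0? [ 0.9 -6.  36. ] ang deg -0.88 r 0.062
```

```bash
python3 - <<'E'
from h import *
x,T=tool(); print(x,T.round(2).tolist())
for yaw in (-49,131):
    print(yaw); M=down(np.radians(yaw)); go([.53,.0,.32],M); go([.51,-.295,.22],M)
E
```

```text
[0.56976498 0.29842741 0.21890777] [[0.76, 0.49, -0.44], [0.42, -0.87, -0.24], [-0.5, -0.0, -0.87]]
-49
shift [-0.2072  0.2407  0.0018] turn [-0.0556  0.5194 -0.1996]
shift [-0.2978  0.4885  0.1686] turn [-0.0556  0.5194 -0.1996]
131
shift [-0.2072  0.2407  0.0018] turn [0.7584 0.0811 2.8437]
shift [-0.2978  0.4885  0.1686] turn [0.7584 0.0811 2.8437]
```

```bash
python3 -m jog '[{"x":-0.025,"y":0,"z":-0.043,"ax":0,"ay":0,"az":0},{"x":-0.05,"y":0,"z":-0.087,"ax":0,"ay":0,"az":0},{"x":-0.207,"y":0.241,"z":0.002,"ax":-0.056,"ay":0.519,"az":-0.2},{"x":-0.207,"y":0.241,"z":0.002,"ax":-0.056,"ay":0.519,"az":-0.2},{"x":-0.207,"y":0.241,"z":0.002,"ax":-0.056,"ay":0.519,"az":-0.2},{"x":-0.207,"y":0.241,"z":0.002,"ax":-0.056,"ay":0.519,"az":-0.2},{"x":-0.207,"y":0.241,"z":0.002,"ax":-0.056,"ay":0.519,"az":-0.2},{"x":-0.298,"y":0.489,"z":0.169,"ax":-0.056,"ay":0.519,"az":-0.2},{"x":-0.298,"y":0.489,"z":0.169,"ax":-0.056,"ay":0.519,"az":-0.2},{"x":-0.298,"y":0.489,"z":0.169,"ax":-0.056,"ay":0.519,"az":-0.2},{"x":-0.298,"y":0.489,"z":0.169,"ax":-0.056,"ay":0.519,"az":-0.2},{"x":-0.298,"y":0.489,"z":0.169,"ax":-0.056,"ay":0.519,"az":-0.2}]'
python3 -m jog '[{"x":0,"y":0,"z":0,"ax":0,"ay":0,"az":0}]'
python3 - <<'E'
from h import *
go([.51,-.295,.22],down(np.radians(-49))); print(get_obs()['q'])
E
```

```text
t: 3.3
eef_pos: [0.5166, -0.191, 0.2512]
tool_rot: [0.001, 0.937, 0.35, 0.0]
contact_force: [0.9, 0.0, 0.4]
gripper_width: 0.998
grasp_force: 0.0
t: 3.4
eef_pos: [0.5134, -0.1973, 0.2506]
tool_rot: [0.002, 0.939, 0.345, -0.002]
contact_force: [-0.5, -0.2, 0.1]
gripper_width: 1.001
grasp_force: 0.0
shift [-0.0657  0.0722  0.0312] turn [ 0.0032  0.0054 -0.012 ]
[-0.38943236  0.31507451  0.79925966  1.87400223 -0.25057522  1.05742173
 -0.35767731]
```

```bash
python3 -m jog '[{"x":-0.033,"y":0.036,"z":0.016,"ax":0,"ay":0,"az":0},{"x":-0.066,"y":0.072,"z":0.031,"ax":0.003,"ay":0.005,"az":-0.012},{"x":-0.066,"y":0.072,"z":0.031,"ax":0.003,"ay":0.005,"az":-0.012},{"x":-0.066,"y":0.072,"z":0.031,"ax":0.003,"ay":0.005,"az":-0.012},{"x":-0.066,"y":0.072,"z":0.031,"ax":0.003,"ay":0.005,"az":-0.012}]'
python3 - <<'E'
from h import *
print(tool()[0])
c,im=snap('wrist','w2.png'); np.savez('w2.npz',**{k:np.array(c[k]) for k in c})
for p in ([.51,-.295,.056],[.54,-.269,.05],[.478,-.321,.05]): print(proj(c,p))
E
```

```text
t: 3.9
eef_pos: [0.5145, -0.2859, 0.2203]
tool_rot: [-0.001, 0.935, 0.356, 0.001]
contact_force: [0.0, 1.0, 0.0]
gripper_width: 1.002
grasp_force: 0.0
[ 0.51453231 -0.28585542  0.22032816]
[325.48260323 195.23169674]
[326.16677095 153.93804647]
[323.40700307 231.72222352]
```

View pics/w2.png

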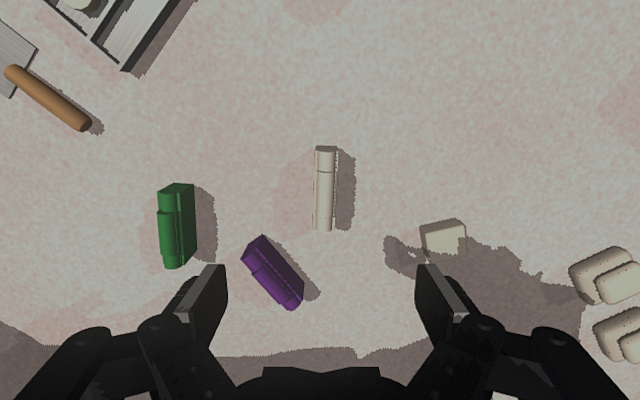

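The ridge is at u 313–338 and v 146–232, nearly upright in the image. Green (177,225), purple (272,273) and the stub (443,238) are clear of the finger sweep.

```bash
python3 - <<'E'
from h import *
c=dict(np.load('w2.npz')); im=cv2.imread('pics/w2.png')
# subpixel lateral edges: print bright segment per row
g=im.astype(float); 
for v in (156,165,180,195,210,225): print(v,im[v,306:346].mean(1).astype(int).tolist())
print(im[138:156:1,326].mean(1).astype(int).tolist(), im[222:240,324].mean(1).astype(int).tolist())
a=onz(c,326,146,0); b=onz(c,324.5,232,.047); b2=onz(c,324.5,232,.05)
print(a,b,b2,np.linalg.norm((a-b)[:2]),np.degrees(np.arctan2(*(a-b)[1::-1])),(a+b)/2)
E
```

```text
156 [160, 160, 160, 161, 160, 160, 161, 162, 125, 154, 164, 152, 139, 151, 161, 165, 167, 168, 168, 167, 168, 166, 163, 159, 152, 142, 130, 115, 91, 81, 144, 177, 116, 98, 106, 108, 109, 109, 110, 108]
165 [161, 162, 163, 162, 162, 159, 156, 158, 149, 158, 165, 141, 142, 155, 162, 166, 168, 169, 169, 169, 167, 166, 162, 156, 149, 136, 124, 106, 80, 121, 136, 160, 102, 102, 111, 111, 111, 111, 110, 110]
180 [158, 158, 158, 157, 158, 159, 163, 151, 163, 165, 139, 133, 149, 160, 164, 168, 169, 169, 168, 169, 167, 163, 159, 153, 145, 131, 117, 95, 79, 130, 118, 98, 106, 106, 106, 105, 104, 106, 106, 107]
195 [159, 159, 159, 160, 160, 159, 160, 149, 160, 164, 135, 140, 155, 162, 167, 168, 168, 168, 168, 167, 164, 161, 155, 146, 135, 123, 103, 75, 117, 115, 93, 102, 105, 102, 103, 106, 104, 106, 106, 107]
210 [158, 158, 160, 160, 159, 159, 159, 164, 163, 139, 132, 149, 159, 164, 167, 168, 168, 168, 167, 165, 162, 158, 150, 140, 126, 108, 82, 126, 117, 99, 106, 109, 107, 107, 106, 105, 106, 106, 105, 105]
225 [154, 154, 154, 157, 160, 161, 142, 163, 168, 143, 141, 155, 162, 167, 168, 169, 167, 167, 165, 163, 159, 150, 139, 125, 104, 71, 158, 173, 155, 111, 101, 105, 107, 108, 108, 107, 106, 106, 105, 106]
[168, 166, 164, 162, 162, 165, 171, 145, 82, 90, 93, 93, 90, 106, 152, 173, 169, 168] [167, 166, 166, 165, 165, 165, 165, 165, 165, 166, 169, 168, 164, 162, 163, 164, 166, 167]
[ 0.54115931 -0.26874029  0.        ] [ 0.4776204  -0.32291058  0.047     ] [ 0.47852481 -0.322056    0.05      ] 0.08349618765527482 40.449354236105165 [ 0.50938985 -0.29582543  0.0235    ]
```

```bash
python3 - <<'E'
from h import *
c=dict(np.load('w2.npz'))
p,q=onz(c,325.7,156,.04),onz(c,323.2,225,.04); d=(p-q)[:2]; d/=np.linalg.norm(d); print(np.degrees(np.arctan2(d[1],d[0])))
a=onz(c,326,146,0)[:2]; b=onz(c,324,231.5,.047)[:2]
s=((a-q[:2])@d+(b-q[:2])@d)/2; ctr=q[:2]+d*s; print('centre',ctr,'len',(a-b)@d)
yaw=np.arctan2(d[1],d[0])-np.pi/2
for z in (.07,.013): go([*ctr,z],down(yaw))
np.savez('ridge.npz',ctr=ctr,yaw=yaw)
E
```

```text
39.922951682569426
centre [ 0.50888934 -0.29479965] len 0.08294375962680094
shift [-0.0111  0.0034  0.1502] turn [-0.0018 -0.0031  0.0317]
shift [-0.0113  0.0035  0.2072] turn [-0.0018 -0.0031  0.0317]
```

```bash
python3 -m jog '[{"x":-0.011,"y":0.0035,"z":0.05,"ax":-0.002,"ay":-0.003,"az":0.032},{"x":-0.011,"y":0.0035,"z":0.1,"ax":-0.002,"ay":-0.003,"az":0.032},{"x":-0.011,"y":0.0035,"z":0.14,"ax":-0.002,"ay":-0.003,"az":0.032},{"x":-0.011,"y":0.0035,"z":0.17,"ax":-0.002,"ay":-0.003,"az":0.032},{"x":-0.011,"y":0.0035,"z":0.19,"ax":-0.002,"ay":-0.003,"az":0.032},{"x":-0.011,"y":0.0035,"z":0.207,"ax":-0.002,"ay":-0.003,"az":0.032},{"x":-0.011,"y":0.0035,"z":0.207,"ax":-0.002,"ay":-0.003,"az":0.032},{"x":-0.011,"y":0.0035,"z":0.207,"ax":-0.002,"ay":-0.003,"az":0.032}]' 0.6 30
python3 -m jog '[{"x":0,"y":0,"z":0,"ax":0,"ay":0,"az":0},{"x":0,"y":0,"z":0,"ax":0,"ay":0,"az":0},{"x":0,"y":0,"z":0,"ax":0,"ay":0,"az":0},{"x":0,"y":0,"z":0,"ax":0,"ay":0,"az":0},{"x":0,"y":0,"z":0,"ax":0,"ay":0,"az":0},{"x":0,"y":0,"z":0,"ax":0,"ay":0,"az":0},{"x":0,"y":0,"z":0,"ax":0,"ay":0,"az":0},{"x":0,"y":0,"z":0,"ax":0,"ay":0,"az":0}]' 0 30
python3 - <<'E'
from h import *
r=np.load('ridge.npz'); x,T=tool(); print(x,np.degrees(np.arctan2(T[1,1],T[0,1])),get_obs()['q'])
# ridge centre in tool frame along tool x
print('ridge along tool', T.T@(np.r_[r['ctr'],x[2]]-x))
tr=np.array([.5136,-.0216]); ty=1.5454
slot=tr+R.from_euler('z',ty).as_matrix()[:2,:2]@[-.028,0]; print('slot',slot)
for yw in (ty,ty-np.pi):
    M=down(yw); 
    for z in (.10,.05,.013+.008): go([*slot,z],M)
E
```

```text
t: 4.75
eef_pos: [0.5085, -0.2962, 0.0133]
tool_rot: [0.0, 0.94, 0.34, -0.0]
contact_force: [-0.7, -0.5, 0.3]
gripper_width: 0.596
grasp_force: 0.0
t: 5.55
eef_pos: [0.5086, -0.297, 0.0139]
tool_rot: [0.001, 0.941, 0.34, 0.0]
contact_force: [-0.1, 1.1, 6.8]
gripper_width: 0.276
grasp_force: 31.2
[ 0.50855994 -0.29701242  0.01390713] -50.28301203664871 [ 0.0086194   0.70096958  0.56248156  1.94107601 -0.58867961  0.6662729
  0.06282117]
ridge along tool [ 1.66731985e-03 -1.49160220e-03 -2.63643895e-06]
slot [ 0.51288898 -0.04959097]
shift [ 0.1614 -0.1874 -0.0864] turn [ 5.000e-04  2.000e-03 -2.423e+00]
shift [ 0.1614 -0.1875 -0.0364] turn [ 5.000e-04  2.000e-03 -2.423e+00]
shift [ 0.1614 -0.1875 -0.0074] turn [ 5.000e-04  2.000e-03 -2.423e+00]
shift [ 0.1614 -0.1874 -0.0864] turn [ 1.600e-03 -4.000e-04  7.186e-01]
shift [ 0.1614 -0.1875 -0.0364] turn [ 1.600e-03 -4.000e-04  7.186e-01]
shift [ 0.1614 -0.1875 -0.0074] turn [ 1.600e-03 -4.000e-04  7.186e-01]
```

```bash
python3 -m jog '[{"x":0,"y":0,"z":-0.02,"ax":0,"ay":0,"az":0},{"x":0,"y":0,"z":-0.06,"ax":0,"ay":0,"az":0},{"x":0.02,"y":-0.02,"z":-0.1,"ax":0,"ay":0,"az":0.1},{"x":0.05,"y":-0.05,"z":-0.106,"ax":0,"ay":0,"az":0.22},{"x":0.075,"y":-0.08,"z":-0.106,"ax":0,"ay":0,"az":0.34},{"x":0.1,"y":-0.115,"z":-0.106,"ax":0,"ay":0,"az":0.46},{"x":0.125,"y":-0.145,"z":-0.106,"ax":0,"ay":0,"az":0.58},{"x":0.15,"y":-0.17,"z":-0.106,"ax":0,"ay":0,"az":0.68},{"x":0.161,"y":-0.187,"z":-0.106,"ax":0.0016,"ay":0,"az":0.719},{"x":0.161,"y":-0.187,"z":-0.106,"ax":0.0016,"ay":0,"az":0.719},{"x":0.161,"y":-0.187,"z":-0.106,"ax":0.0016,"ay":0,"az":0.719},{"x":0.161,"y":-0.187,"z":-0.106,"ax":0.0016,"ay":0,"az":0.719}]'
python3 - <<'E'
from h import *
x,T=tool(); c,im=snap('wrist','w3.png'); np.savez('w3.npz',x=x,T=T,**{k:np.array(c[k]) for k in c}); print(x,T.round(3).tolist())
E
```

```text
t: 6.75
eef_pos: [0.5121, -0.0512, 0.1187]
tool_rot: [-0.0, 1.0, -0.014, -0.001]
contact_force: [-0.5, 0.8, -0.5]
gripper_width: 0.276
grasp_force: 30.1
[ 0.51207926 -0.05115856  0.1186668 ] [[1.0, -0.027, -0.001], [-0.027, -1.0, 0.0], [-0.001, -0.0, -1.0]]
```

View pics/w3.png

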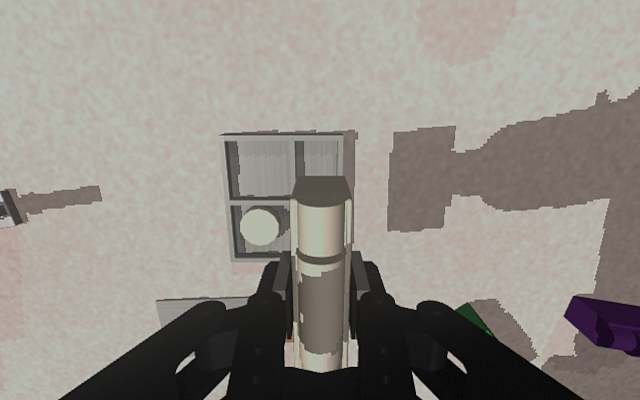

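The tray rim corners are near (222,134), (343,134) and (233,262). The held ridge spans u 292–352, with its end face at v 177. I'll refine the tray edges numerically.

```bash
python3 - <<'E'
from h import *
im=cv2.imread('pics/w3.png').astype(int).mean(2).astype(int)
for v in (145,155,165): print(v,'u216',im[v,216:248].tolist(),'u284',im[v,284:350].tolist())
for v in (180,220,250): print(v,'u216',im[v,216:246].tolist())
for u in (250,275,310,325): print(u,'v126',im[126:145,u].tolist())
for u in (245,270): print(u,'v192',im[192:212,u].tolist(),'v250',im[250:270,u].tolist())
for v in (195,205,215): print('ridge',v,im[v,286:358].tolist())
E
```

```text
145 u216 [176, 174, 175, 169, 167, 167, 168, 174, 130, 71, 58, 60, 75, 88, 89, 88, 85, 89, 89, 89, 84, 126, 154, 153, 152, 153, 152, 150, 151, 150, 148, 149] u284 [142, 141, 139, 141, 142, 148, 150, 151, 151, 157, 118, 75, 82, 87, 88, 89, 87, 88, 85, 79, 133, 143, 137, 140, 142, 140, 137, 137, 137, 139, 138, 137, 136, 137, 139, 141, 140, 135, 137, 141, 143, 139, 138, 136, 137, 139, 138, 138, 136, 134, 133, 136, 144, 101, 139, 151, 149, 149, 153, 115, 106, 109, 108, 109, 110, 111]
155 u216 [175, 175, 179, 182, 170, 165, 166, 167, 173, 130, 73, 59, 59, 80, 94, 97, 95, 93, 87, 88, 89, 84, 79, 148, 161, 162, 161, 160, 152, 150, 149, 147] u284 [152, 150, 140, 139, 141, 145, 149, 149, 150, 154, 136, 79, 86, 89, 86, 88, 86, 89, 87, 79, 140, 149, 144, 147, 148, 148, 137, 137, 139, 141, 145, 145, 144, 146, 148, 150, 141, 134, 141, 144, 144, 146, 145, 144, 145, 147, 147, 137, 137, 132, 133, 139, 119, 108, 144, 149, 148, 150, 143, 116, 112, 113, 112, 111, 111, 111]
165 u216 [178, 177, 175, 173, 175, 167, 163, 164, 167, 172, 118, 65, 62, 59, 89, 95, 95, 95, 91, 93, 96, 97, 92, 83, 152, 161, 160,
[... 1910 characters left out ...]
2]
ridge 205 [142, 141, 142, 122, 164, 177, 177, 177, 175, 176, 184, 137, 136, 150, 163, 172, 165, 142, 139, 118, 113, 89, 83, 73, 72, 72, 72, 74, 75, 75, 76, 77, 76, 76, 76, 77, 77, 77, 76, 78, 75, 77, 76, 75, 74, 74, 71, 80, 90, 89, 94, 101, 111, 108, 111, 105, 96, 88, 71, 173, 168, 173, 177, 177, 177, 145, 93, 94, 166, 174, 168, 169]
ridge 215 [82, 85, 83, 78, 165, 178, 178, 178, 171, 170, 175, 141, 137, 147, 156, 162, 166, 170, 171, 174, 175, 177, 177, 177, 178, 179, 178, 178, 179, 178, 179, 178, 178, 178, 178, 177, 176, 174, 173, 173, 171, 167, 166, 164, 161, 157, 154, 150, 144, 140, 135, 129, 123, 116, 109, 101, 94, 86, 91, 177, 146, 169, 178, 179, 167, 134, 93, 96, 170, 179, 175, 173]
```

```bash
python3 - <<'E'
from h import *
z=np.load('w3.npz'); c=dict(z); P=lambda u,v:onz(c,u,v,.018)[:2].round(4)
for n,u,v in (('slotL',293.9,145),('slotL',294.3,155),('slotL',294.6,165),('slotR',337.5,145),('slotR',337.3,160),('outR',342.8,145),('outR',342.6,165),('innerL',224.2,145),('innerL',226,165),('innerL',231.2,220),('far',250,134.7),('far',325,134.6),('near',245,261.9),('midwall',245,199.8),('midwall',245,204.8)): print(n,P(u,v))
x,T=z['x'],z['T']
# held ridge: flat-side shoulder z = tcp-0.0139+.040
zz=x[2]-.0139
print('ridge shoulder L,R',onz(c,290,215,zz+.04),onz(c,351.5,215,zz+.04),'crest end', onz(c,322,204,zz+.05),onz(c,322,177,zz+0)); print(x)
E
```

```text
slotL [ 0.5591 -0.0312]
slotL [ 0.5517 -0.0311]
slotL [ 0.5441 -0.0309]
slotR [ 0.5583 -0.0636]
slotR [ 0.5471 -0.0633]
outR [ 0.5582 -0.0675]
outR [ 0.5432 -0.0673]
innerL [0.5605 0.0206]
innerL [0.5455 0.021 ]
innerL [0.5011 0.022 ]
far [0.5675 0.0007]
far [ 0.5661 -0.0545]
near [0.4636 0.0146]
midwall [0.5176 0.0093]
midwall [0.5135 0.0097]
ridge shoulder L,R [ 0.54918468 -0.03909198  0.1447668 ] [ 0.54856279 -0.06251091  0.1447668 ] crest end [ 0.55647112 -0.05142662  0.1547668 ] [ 0.55439114 -0.05158375  0.1047668 ]
[ 0.51207926 -0.05115856  0.1186668 ]
```

```bash
python3 -m jog '[{"x":0.002,"y":-0.0034,"z":0.02,"ax":0,"ay":0,"az":0.002},{"x":0.002,"y":-0.0034,"z":0.045,"ax":0,"ay":0,"az":0.002},{"x":0.002,"y":-0.0034,"z":0.065,"ax":0,"ay":0,"az":0.002},{"x":0.002,"y":-0.0034,"z":0.077,"ax":0,"ay":0,"az":0.002},{"x":0.002,"y":-0.0034,"z":0.08,"ax":0,"ay":0,"az":0.002},{"x":0.002,"y":-0.0034,"z":0.083,"ax":0,"ay":0,"az":0.002},{"x":0.002,"y":-0.0034,"z":0.086,"ax":0,"ay":0,"az":0.002},{"x":0.002,"y":-0.0034,"z":0.089,"ax":0,"ay":0,"az":0.002},{"x":0.002,"y":-0.0034,"z":0.089,"ax":0,"ay":0,"az":0.002}]'
```

```text
t: 7.7
eef_pos: [0.5141, -0.0463, 0.0294]
tool_rot: [-0.0, 1.0, -0.014, -0.001]
contact_force: [-0.9, -0.3, -1.6]
gripper_width: 0.274
grasp_force: 30.1
```

```bash
python3 -m jog '[{"x":0,"y":0,"z":0.002,"ax":0,"ay":0,"az":0},{"x":0,"y":0,"z":0.004,"ax":0,"ay":0,"az":0},{"x":0,"y":0,"z":0.006,"ax":0,"ay":0,"az":0},{"x":0,"y":0,"z":0.0075,"ax":0,"ay":0,"az":0},{"x":0,"y":0,"z":0.0075,"ax":0,"ay":0,"az":0}]'
```

```text
t: 8.2
eef_pos: [0.514, -0.0464, 0.0219]
tool_rot: [-0.0, 1.0, -0.014, -0.001]
contact_force: [-2.1, 0.4, 2.0]
gripper_width: 0.274
grasp_force: 30.4
```

```bash
python3 -m jog '[{"x":0,"y":0,"z":0,"ax":0,"ay":0,"az":0},{"x":0,"y":0,"z":0,"ax":0,"ay":0,"az":0},{"x":0,"y":0,"z":0,"ax":0,"ay":0,"az":0},{"x":0,"y":0,"z":0,"ax":0,"ay":0,"az":0},{"x":0,"y":0,"z":0,"ax":0,"ay":0,"az":0}]' 0.55
python3 -m jog '[{"x":0,"y":0,"z":-0.03,"ax":0,"ay":0,"az":0},{"x":0,"y":0,"z":-0.08,"ax":0,"ay":0,"az":0},{"x":0,"y":0,"z":-0.13,"ax":0,"ay":0,"az":0},{"x":-0.03,"y":0,"z":-0.18,"ax":0,"ay":0,"az":0},{"x":-0.05,"y":0,"z":-0.2,"ax":0,"ay":0,"az":0},{"x":-0.05,"y":0,"z":-0.2,"ax":0,"ay":0,"az":0},{"x":-0.05,"y":0,"z":-0.2,"ax":0,"ay":0,"az":0}]'
python3 - <<'E'
from h import *
x,T=tool(); c,im=snap('wrist','w4.png'); np.savez('w4.npz',x=x,T=T,**{k:np.array(c[k]) for k in c}); print(x)
s=snap('scene','scene4.png')[1]
w=cv2.cvtColor(im,cv2.COLOR_RGB2BGR)[100:300,200:440]; b=cv2.cvtColor(s,cv2.COLOR_RGB2BGR)[165:225,320:380]
cv2.imwrite('pics/c4.png',np.vstack([cv2.resize(w,(720,600),interpolation=cv2.INTER_CUBIC)]))
E
```

```text
t: 8.7
eef_pos: [0.5141, -0.0464, 0.0218]
tool_rot: [-0.0, 1.0, -0.014, -0.001]
contact_force: [-0.3, 0.2, -0.7]
gripper_width: 0.551
grasp_force: 0.0
t: 9.4
eef_pos: [0.4647, -0.044, 0.222]
tool_rot: [-0.001, 1.0, -0.013, -0.0]
contact_force: [-0.0, 1.1, 0.2]
gripper_width: 0.551
grasp_force: 0.0
[ 0.46467921 -0.04399405  0.22204462]
```

View pics/c4.png

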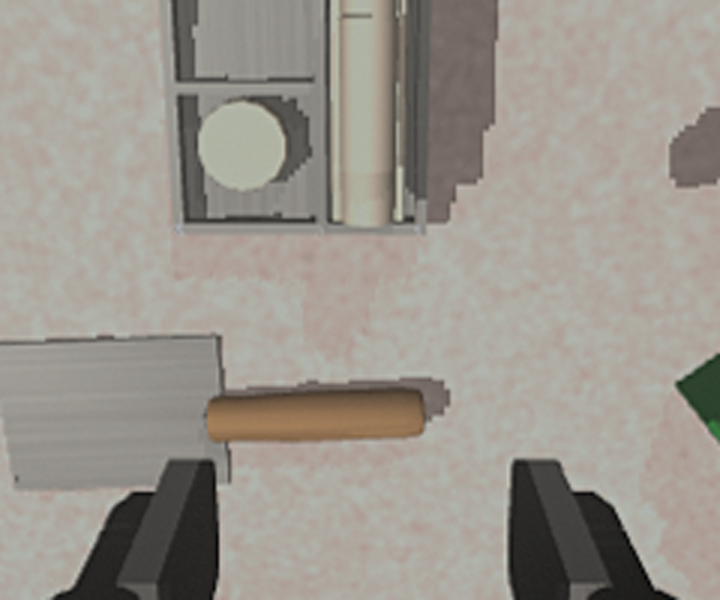

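The ridge sits straight in the slot against the far divider side, crest up, and it is released. Next is the gauge.

```bash
python3 - <<'E'
from h import *
print(get_obs()['q'])
g=[.5071,.2577]
for yaw in (1.7137-np.pi/2,1.7137+np.pi/2):
    M=down(yaw); print(np.degrees(yaw)); go([.5,.08,.25],M); go([*g,.25],M)
E
```

```text
[-1.04926724  0.29014696  1.22173979  2.0943908  -0.33065321  0.97425036
 -1.24845068]
8.187777351569178
shift [ 0.032  -0.1258 -0.0288] turn [-0.0023  0.0018 -1.7411]
shift [ 0.0342 -0.3036 -0.0288] turn [-0.0023  0.0018 -1.7411]
188.1877773515692
shift [ 0.032  -0.1258 -0.0288] turn [0.0017 0.0022 1.4005]
shift [ 0.0342 -0.3036 -0.0288] turn [0.0017 0.0022 1.4005]
```

```bash
python3 -m jog '[{"x":0.01,"y":-0.04,"z":-0.03,"ax":0,"ay":0,"az":0.14},{"x":0.02,"y":-0.08,"z":-0.03,"ax":0,"ay":0,"az":0.28},{"x":0.03,"y":-0.12,"z":-0.03,"ax":0,"ay":0,"az":0.42},{"x":0.032,"y":-0.15,"z":-0.03,"ax":0,"ay":0,"az":0.56},{"x":0.034,"y":-0.18,"z":-0.03,"ax":0,"ay":0,"az":0.7},{"x":0.034,"y":-0.21,"z":-0.03,"ax":0,"ay":0,"az":0.84},{"x":0.034,"y":-0.24,"z":-0.03,"ax":0,"ay":0,"az":0.98},{"x":0.034,"y":-0.27,"z":-0.03,"ax":0,"ay":0,"az":1.12},{"x":0.034,"y":-0.304,"z":-0.03,"ax":0,"ay":0,"az":1.26},{"x":0.034,"y":-0.304,"z":-0.03,"ax":0.002,"ay":0.002,"az":1.4},{"x":0.034,"y":-0.304,"z":-0.03,"ax":0.002,"ay":0.002,"az":1.4},{"x":0.034,"y":-0.304,"z":-0.03,"ax":0.002,"ay":0.002,"az":1.4}]'
python3 -m jog '[{"x":0,"y":0,"z":0,"ax":0,"ay":0,"az":0},{"x":0,"y":0,"z":0,"ax":0,"ay":0,"az":0}]'
python3 - <<'E'
from h import *
x,T=tool(); c,im=snap('wrist','w5.png'); np.savez('w5.npz',x=x,T=T,**{k:np.array(c[k]) for k in c}); print(x,T.round(3).tolist(),get_obs()['q'])
M=R.from_euler('z',1.7137).as_matrix(); 
pr=lambda l:proj(c,M@(np.array(l)/1e3)+[.5071,.2577,0]).round(1).tolist()
for l in ((22,7,158),(-22,7,158),(22,-7,158),(-22,-7,158),(-48,-4,108),(-48,4,108),(-50,-15,8),(-50,15,8)): print(l,pr(l))
go([.5071,.2577,.115],down(1.7137+np.pi/2))
E
```

```text
t: 10.7
eef_pos: [0.5073, 0.2563, 0.2508]
tool_rot: [0.001, 0.756, -0.654, 0.0]
contact_force: [0.1, -0.4, 0.5]
gripper_width: 0.55
grasp_force: 0.0
t: 10.9
eef_pos: [0.5071, 0.2568, 0.2519]
tool_rot: [-0.001, 0.756, -0.655, -0.0]
contact_force: [0.0, -0.7, -0.2]
gripper_width: 0.549
grasp_force: 0.0
[0.50713006 0.25680953 0.25189887] [[0.142, -0.99, 0.0], [-0.99, -0.142, 0.001], [-0.001, -0.001, -1.0]] [-1.49186703  0.70454569  1.4215692   1.84401926 -0.73695693  1.2675164
 -2.85052699]
(22, 7, 158) [330.2, 233.0]
(-22, 7, 158) [330.8, 178.5]
(22, -7, 158) [312.4, 233.0]
(-22, -7, 158) [312.0, 178.4]
(-48, -4, 108) [316.8, 135.9]
(-48, 4, 108) [326.0, 135.9]
(-50, -15, 8) [308.4, 125.0]
(-50, 15, 8) [334.3, 125.0]
shift [-0.0005 -0.      0.137 ] turn [-0.0007  0.0011 -0.0001]
```

View pics/w5.png

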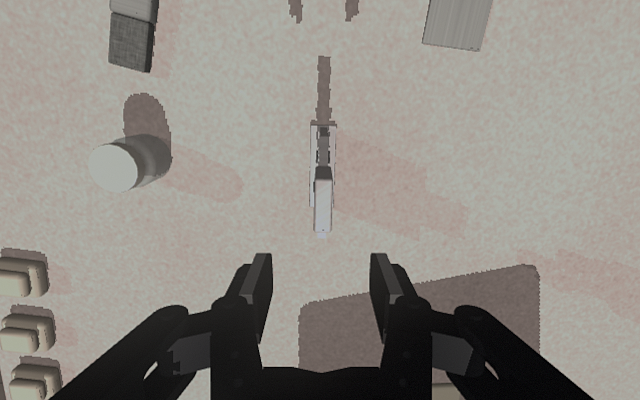

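The prediction matches: handle at u 312–331, v 178–234, and sole end at v 125. Joint 7 is near its limit, though, so I'll take the half-turn equivalent of this grasp.

```bash
python3 -m jog '[{"x":0,"y":0,"z":0,"ax":0,"ay":0,"az":-1.7},{"x":0,"y":0,"z":0,"ax":0,"ay":0,"az":-1.7},{"x":0,"y":0,"z":0,"ax":0,"ay":0,"az":-1.7},{"x":0,"y":0,"z":0,"ax":0,"ay":0,"az":-1.7},{"x":0,"y":0,"z":0,"ax":0,"ay":0,"az":-1.7},{"x":0,"y":0,"z":0,"ax":0,"ay":0,"az":-1.7},{"x":0,"y":0,"z":0,"ax":0,"ay":0,"az":-1.7},{"x":0,"y":0,"z":0,"ax":0,"ay":0,"az":-1.7},{"x":0,"y":0,"z":0,"ax":0,"ay":0,"az":-1.7},{"x":0,"y":0,"z":0,"ax":0,"ay":0,"az":-1.7},{"x":0,"y":0,"z":0,"ax":0,"ay":0,"az":-1.7},{"x":0,"y":0,"z":0,"ax":0,"ay":0,"az":-1.7}]'
python3 -m jog '[{"x":0,"y":0,"z":0,"ax":0,"ay":0,"az":-1.44},{"x":0,"y":0,"z":0,"ax":0,"ay":0,"az":-1.44},{"x":0,"y":0,"z":0,"ax":0,"ay":0,"az":-1.44},{"x":0,"y":0,"z":0,"ax":0,"ay":0,"az":-1.44},{"x":0,"y":0,"z":0,"ax":0,"ay":0,"az":-1.44},{"x":0,"y":0,"z":0,"ax":0,"ay":0,"az":-1.44},{"x":0,"y":0,"z":0,"ax":0,"ay":0,"az":-1.44},{"x":0,"y":0,"z":0,"ax":0,"ay":0,"az":-1.44},{"x":0,"y":0,"z":0,"ax":0,"ay":0,"az":-1.44},{"x":0,"y":0,"z":0,"ax":0,"ay":0,"az":-1.44},{"x":0,"y":0,"z":0,"ax":0,"ay":0,"az":-1.44},{"x":0,"y":0,"z":0,"ax":0,"ay":0,"az":-1.44}]'
python3 - <<'E'
from h import *
print(get_obs()['q']); go([.5071,.2577,.115],down(1.7137-np.pi/2))
E
```

```text
t: 12.15
eef_pos: [0.507, 0.2573, 0.2525]
tool_rot: [-0.001, 0.99, 0.138, 0.001]
contact_force: [0.3, -0.1, -0.9]
gripper_width: 0.555
grasp_force: 0.0
t: 13.35
eef_pos: [0.507, 0.2574, 0.2522]
tool_rot: [-0.0, 0.656, 0.754, 0.001]
contact_force: [-0.1, -0.2, 0.7]
gripper_width: 0.551
grasp_force: 0.0
[-1.08565214  0.31944045  0.63796066  1.82486063 -0.21611661  1.06577805
 -0.22815776]
shift [1.000e-04 0.000e+00 1.372e-01] turn [ 0.001  -0.001  -0.0043]
```

Joint 7 is now at −0.23, well inside its range. I'll descend and grip the handle.

```bash
python3 -m jog '[{"x":0,"y":0,"z":0.04,"ax":0,"ay":0,"az":0},{"x":0,"y":0,"z":0.08,"ax":0,"ay":0,"az":0},{"x":0,"y":0,"z":0.1,"ax":0,"ay":0,"az":0},{"x":0,"y":0,"z":0.12,"ax":0,"ay":0,"az":0},{"x":0,"y":0,"z":0.137,"ax":0,"ay":0,"az":-0.002},{"x":0,"y":0,"z":0.137,"ax":0,"ay":0,"az":-0.002},{"x":0,"y":0,"z":0.137,"ax":0,"ay":0,"az":-0.002}]'
python3 -m jog '[{"x":0,"y":0,"z":0,"ax":0,"ay":0,"az":0},{"x":0,"y":0,"z":0,"ax":0,"ay":0,"az":0},{"x":0,"y":0,"z":0,"ax":0,"ay":0,"az":0},{"x":0,"y":0,"z":0,"ax":0,"ay":0,"az":0},{"x":0,"y":0,"z":0,"ax":0,"ay":0,"az":0},{"x":0,"y":0,"z":0,"ax":0,"ay":0,"az":0},{"x":0,"y":0,"z":0,"ax":0,"ay":0,"az":0},{"x":0,"y":0,"z":0,"ax":0,"ay":0,"az":0},{"x":0,"y":0,"z":0,"ax":0,"ay":0,"az":0}]' 0 70
python3 - <<'E'
from h import *
x,T=tool(); print(x,T.round(4).tolist(), R.from_matrix(T).as_quat())
# gauge in tool frame, standing flat on the bench (assume z up, gauge y = tool y direction reversed)
np.savez('grasp.npz',x=x,T=T)
E
```

```text
t: 14.05
eef_pos: [0.5072, 0.2577, 0.1153]
tool_rot: [0.0, 0.655, 0.756, 0.0]
contact_force: [0.2, 0.3, 0.4]
gripper_width: 0.552
grasp_force: 0.0
t: 14.95
eef_pos: [0.5072, 0.2582, 0.116]
tool_rot: [-0.0, 0.655, 0.756, 0.001]
contact_force: [-1.2, -1.1, 6.5]
gripper_width: 0.157
grasp_force: 68.2
[0.50723275 0.25821189 0.11601426] [[-0.1428, 0.9897, 0.0011], [0.9897, 0.1428, 0.0018], [0.0017, 0.0014, -1.0]] [ 6.54670143e-01  7.55913915e-01  1.06025555e-03 -1.78097170e-04]
```

```bash
cat > polar.py <<'E'
from h import *
def polar(c,im,G,g0,yp,radii,angs):
    """sample dial plane local y=yp; angle positive toward -x"""
    g=im if im.ndim==2 else im.astype(np.float32).mean(2)
    g=g.astype(np.float32); out=np.zeros((len(radii),len(angs)),np.float32)
    for i,r in enumerate(radii):
        uv=np.array([proj(c,G@[-r*np.sin(a),yp,.098-r*np.cos(a)]+g0) for a in angs],np.float32)
        out[i]=cv2.remap(g,uv[:,0][None],uv[:,1][None],cv2.INTER_CUBIC)[0]
    return out
E
python3 - <<'E'
from polar import *
c=dict(np.load('w1.npz')); im=cv2.imread('pics/w1.png')
G=R.from_euler('z',1.7137).as_matrix(); g0=np.array([.5071,.2577,0])
A=np.arange(-30,34,1.); rad=np.arange(40,80,2)
o=polar(c,im,G,g0,-.0045,rad/1e3,np.radians(A))
print('ang',A[::1].astype(int).tolist())
for r,l in zip(rad,o): print(r,''.join('%3d'%min(99,v) for v in l))
E
```

```text
ang [-30, -29, -28, -27, -26, -25, -24, -23, -22, -21, -20, -19, -18, -17, -16, -15, -14, -13, -12, -11, -10, -9, -8, -7, -6, -5, -4, -3, -2, -1, 0, 1, 2, 3, 4, 5, 6, 7, 8, 9, 10, 11, 12, 13, 14, 15, 16, 17, 18, 19, 20, 21, 22, 23, 24, 25, 26, 27, 28, 29, 30, 31, 32, 33]
40  88 89 89 90 90 90 89 89 89 90 89 88 87 88 88 89 89 90 87 82 81 71 58 46 39 38 38 38 38 38 37 37 36 36 37 37 35 34 37 49 65 84 92 92 91 91 90 89 89 89 88 89 89 89 89 88 88 89 89 89 89 89 88 87
42  90 91 90 90 90 90 89 89 89 90 90 90 89 87 87 89 89 89 88 83 79 71 48 33 31 33 35 35 37 37 37 38 38 38 37 37 34 33 28 27 37 73 93 93 93 91 90 90 88 86 88 89 89 89 90 90 89 89 88 88 88 87 88 88
44  88 89 90 90 90 90 90 90 89 89 89 89 89 89 87 88 89 88 88 89 90 92 93 82 59 47 36 32 35 37 38 38 39 35 34 30 34 43 55 65 77 89 93 93 91 90 89 89 87 87 89 88 89 89 88 89 90 89 88 87 88 88 89 89
46  90 89 88 89 90 91 90 90 89 89 89 90 91 90 87 87 88 89 89 88 88 90 92 92 87 83 77 69 51 40 36 36 32 37 44 56 68 81 89 89 92 93 93 91 90 89 88 87 88 90 90 89 89 88 88 89 89 88 87 87 88 89 90 89
48  90 89 88 88 89 90 90 90 90 89 88 89 90 9
[... 2391 characters left out ...]
0 91 90 91 88 89 91 91 90 89 90 90 91 91 65 50 52 50 49 49 50 50 49 44 72 92 90 92 92 91 91 90 90 90 88 87 87 87
74  89 89 90 89 89 92 92 92 92 92 92 92 90 90 92 92 90 90 90 91 90 89 91 90 91 91 90 90 91 90 87 89 92 91 90 89 89 91 92 92 75 48 51 51 53 53 53 52 55 55 74 89 91 92 92 91 91 90 89 88 87 88 87 90
76  91 89 89 90 88 90 92 91 91 92 93 93 90 89 89 90 91 90 90 92 88 89 91 91 90 90 90 91 90 90 88 89 92 91 90 88 90 92 91 92 89 76 80 80 83 80 81 80 84 87 87 90 91 91 91 90 90 90 90 86 87 88 88 90
78  93 91 90 89 89 89 91 91 91 92 92 93 91 90 91 92 91 91 90 90 92 88 91 91 91 91 90 90 92 90 89 90 92 92 89 89 90 92 90 91 92 92 93 91 94 91 93 92 90 91 90 92 93 91 91 91 90 89 89 87 87 88 91 92
```

```bash
cat > place.py <<'E'
from h import *
import sys
m=float(sys.argv[1]); g=np.load('grasp.npz')
G0=np.c_[[-.1425,.9898,0],[-.9898,-.1425,0],[0,0,1.]]; g0=np.array([.5071,.2577,0])
TG=g['T'].T@G0; tg=g['T'].T@(g0-g['x'])          # gauge in tool
def pose(m,up,C=np.array([.5157,-.0464,.055])):
    Rg=R.from_euler('z',1.547).as_matrix()@R.from_euler('y',-m).as_matrix()
    s=C+.009*Rg[:,2]+[0,0,up]; T=Rg@TG.T; return s-T@tg,T
if __name__=='__main__':
    print('gauge in tool',tg.round(4))
    for up in map(float,sys.argv[2:]): go(*pose(m,up))
    x,T=tool(); Rg=T@TG; print('now: sole',(x+T@tg).round(4),'tilt deg',np.degrees(np.arctan2(Rg[2,0],np.hypot(Rg[0,0],Rg[1,0]))).round(2),'roll',np.degrees(Rg[2,1]).round(2),'yaw',np.degrees(np.arctan2(Rg[1,0],Rg[0,0])).round(2))
E
python3 place.py 0.265 .08 .03 .005 0
```

```text
gauge in tool [-0.0007 -0.0004  0.116 ]
shift [-0.3343 -0.0401 -0.1404] turn [-0.0225  0.2641  0.1661]
shift [-0.3344 -0.0402 -0.0904] turn [-0.0225  0.2641  0.1661]
shift [-0.3344 -0.0402 -0.0654] turn [-0.0225  0.2641  0.1661]
shift [-0.3345 -0.0402 -0.0604] turn [-0.0225  0.2641  0.1661]
now: sole [ 0.5071  0.2577 -0.    ] tilt deg -0.0 roll 0.0 yaw 98.19
```

```bash
python3 -m jog '[{"x":0,"y":0,"z":-0.01,"ax":0,"ay":0,"az":0},{"x":0,"y":0,"z":-0.03,"ax":0,"ay":0,"az":0},{"x":0,"y":0,"z":-0.06,"ax":0,"ay":0,"az":0},{"x":0,"y":0,"z":-0.09,"ax":0,"ay":0,"az":0},{"x":0,"y":0,"z":-0.12,"ax":0,"ay":0,"az":0},{"x":0,"y":0,"z":-0.14,"ax":0,"ay":0,"az":0}]'
python3 place.py 0.265 .08 .03 .005 0
```

```text
t: 15.55
eef_pos: [0.5074, 0.2576, 0.2575]
tool_rot: [0.0, 0.655, 0.756, 0.002]
contact_force: [0.8, -0.0, -3.7]
gripper_width: 0.155
grasp_force: 68.3
gauge in tool [-0.0007 -0.0004  0.116 ]
shift [-0.3339 -0.0402  0.0011] turn [-0.021   0.2641  0.1657]
shift [-0.334  -0.0403  0.0511] turn [-0.021   0.2641  0.1657]
shift [-0.3341 -0.0404  0.0761] turn [-0.021   0.2641  0.1657]
shift [-0.3341 -0.0404  0.0811] turn [-0.021   0.2641  0.1657]
now: sole [0.5074 0.2571 0.1415] tilt deg -0.0 roll -0.08 yaw 98.16
```

```bash
python3 -m jog '[{"x":-0.015,"y":-0.002,"z":0,"ax":0,"ay":0.01,"az":0.01},{"x":-0.045,"y":-0.006,"z":0,"ax":-0.002,"ay":0.03,"az":0.02},{"x":-0.08,"y":-0.01,"z":0,"ax":-0.005,"ay":0.06,"az":0.04},{"x":-0.115,"y":-0.014,"z":0,"ax":-0.008,"ay":0.09,"az":0.06},{"x":-0.15,"y":-0.018,"z":0,"ax":-0.01,"ay":0.12,"az":0.08},{"x":-0.185,"y":-0.022,"z":0,"ax":-0.012,"ay":0.15,"az":0.1},{"x":-0.22,"y":-0.026,"z":0,"ax":-0.014,"ay":0.18,"az":0.12},{"x":-0.255,"y":-0.031,"z":0,"ax":-0.016,"ay":0.21,"az":0.14},{"x":-0.29,"y":-0.035,"z":0,"ax":-0.018,"ay":0.24,"az":0.155},{"x":-0.315,"y":-0.038,"z":0,"ax":-0.02,"ay":0.255,"az":0.163},{"x":-0.33,"y":-0.04,"z":0,"ax":-0.021,"ay":0.264,"az":0.166},{"x":-0.334,"y":-0.04,"z":0.001,"ax":-0.021,"ay":0.264,"az":0.166}]'
python3 -m jog '[{"x":0,"y":0,"z":0,"ax":0,"ay":0,"az":0},{"x":0,"y":0,"z":0,"ax":0,"ay":0,"az":0},{"x":0,"y":0,"z":0,"ax":0,"ay":0,"az":0},{"x":0,"y":0,"z":0,"ax":0,"ay":0,"az":0}]'
python3 place.py 0.265 .03 .005 0; python3 -c "
from h import *
print(get_obs()['q'],get_obs()['contact_force'])"
```

```text
t: 16.75
eef_pos: [0.5136, -0.0822, 0.253]
tool_rot: [-0.092, 0.711, 0.69, 0.094]
contact_force: [-0.5, 0.9, -3.6]
gripper_width: 0.151
grasp_force: 68.2
t: 17.15
eef_pos: [0.515, -0.0774, 0.2537]
tool_rot: [-0.093, 0.708, 0.693, 0.094]
contact_force: [-0.1, 0.3, -3.0]
gripper_width: 0.152
grasp_force: 68.2
gauge in tool [-0.0007 -0.0004  0.116 ]
shift [-0.0138  0.0001  0.0459] turn [-0.0024  0.0011  0.0018]
shift [-0.0204  0.0002  0.07  ] turn [-0.0024  0.0011  0.0018]
shift [-0.0217  0.0002  0.0749] turn [-0.0024  0.0011  0.0018]
now: sole [ 0.5153 -0.0476  0.1416] tilt deg 15.12 roll 0.11 yaw 88.74
[-0.44221695  0.29757989  0.7817712   1.90785706 -0.50728554  1.15717218
  0.54379267] [-0.1421784   0.26683229 -2.95658744]
```

```bash
python3 -m jog '[{"x":-0.007,"y":0,"z":0.023,"ax":-0.001,"ay":0,"az":0.001},{"x":-0.0138,"y":0,"z":0.046,"ax":-0.002,"ay":0.001,"az":0.002},{"x":-0.0165,"y":0,"z":0.056,"ax":-0.002,"ay":0.001,"az":0.002},{"x":-0.019,"y":0,"z":0.065,"ax":-0.002,"ay":0.001,"az":0.002},{"x":-0.0204,"y":0,"z":0.07,"ax":-0.002,"ay":0.001,"az":0.002},{"x":-0.0204,"y":0,"z":0.07,"ax":-0.002,"ay":0.001,"az":0.002},{"x":-0.0204,"y":0,"z":0.07,"ax":-0.002,"ay":0.001,"az":0.002}]'
python3 place.py 0.265 .002 0
```

```text
t: 17.85
eef_pos: [0.5154, -0.08, 0.1815]
tool_rot: [-0.092, 0.71, 0.692, 0.096]
contact_force: [-0.1, -0.3, -2.1]
gripper_width: 0.155
grasp_force: 68.2
gauge in tool [-0.0007 -0.0004  0.116 ]
shift [ 0.0003 -0.0004  0.0039] turn [ 0.0012  0.0005 -0.0019]
shift [-0.0002 -0.0004  0.0059] turn [ 0.0012  0.0005 -0.0019]
now: sole [ 0.5161 -0.0501  0.0694] tilt deg 15.16 roll -0.04 yaw 88.52
```

```bash
python3 -m jog '[{"x":-0.0003,"y":0,"z":0.001,"ax":0,"ay":0,"az":0},{"x":-0.0005,"y":0,"z":0.002,"ax":0,"ay":0,"az":0},{"x":-0.0008,"y":0,"z":0.003,"ax":0,"ay":0,"az":0},{"x":-0.0008,"y":0,"z":0.003,"ax":0,"ay":0,"az":0},{"x":-0.0008,"y":0,"z":0.003,"ax":0,"ay":0,"az":0}]'
python3 place.py 0.265 0
```

```text
t: 18.35
eef_pos: [0.515, -0.0799, 0.1778]
tool_rot: [-0.092, 0.71, 0.692, 0.095]
contact_force: [-0.9, -0.2, -2.8]
gripper_width: 0.153
grasp_force: 68.2
gauge in tool [-0.0007 -0.0004  0.116 ]
shift [0.0006 0.0001 0.0023] turn [ 0.0002  0.0004 -0.0021]
now: sole [ 0.5155 -0.05    0.0657] tilt deg 15.16 roll 0.02 yaw 88.51
```

```bash
python3 -m jog '[{"x":0.0003,"y":0,"z":0.0005,"ax":0,"ay":0,"az":0},{"x":0.0006,"y":0,"z":0.001,"ax":0,"ay":0,"az":0},{"x":0.0006,"y":0,"z":0.0015,"ax":0,"ay":0,"az":0},{"x":0.0006,"y":0,"z":0.0015,"ax":0,"ay":0,"az":0}]'
```

```text
t: 18.75
eef_pos: [0.515, -0.0788, 0.1764]
tool_rot: [-0.092, 0.71, 0.692, 0.095]
contact_force: [-0.2, -0.3, -3.2]
gripper_width: 0.161
grasp_force: 68.2
```

```bash
python3 -m jog '[{"x":0,"y":0,"z":0.0005,"ax":0,"ay":0,"az":0},{"x":0,"y":0,"z":0.001,"ax":0,"ay":0,"az":0},{"x":0,"y":0,"z":0.001,"ax":0,"ay":0,"az":0}]'; python3 place.py 0.265 0
```

```text
t: 19.05
eef_pos: [0.5151, -0.0788, 0.1757]
tool_rot: [-0.092, 0.71, 0.692, 0.095]
contact_force: [-1.6, 0.7, -0.8]
gripper_width: 0.154
grasp_force: 68.7
gauge in tool [-0.0007 -0.0004  0.116 ]
shift [ 0.0001  0.0001 -0.0001] turn [ 0.0004  0.0004 -0.0022]
now: sole [ 0.5156 -0.0489  0.0636] tilt deg 15.16 roll 0.01 yaw 88.5
```

```bash
python3 -m jog '[{"x":0,"y":0,"z":0.0004,"ax":0,"ay":0,"az":0},{"x":0,"y":0,"z":0.0004,"ax":0,"ay":0,"az":0},{"x":0,"y":0,"z":0.0004,"ax":0,"ay":0,"az":0},{"x":0,"y":0,"z":0.0004,"ax":0,"ay":0,"az":0},{"x":0,"y":0,"z":0.0004,"ax":0,"ay":0,"az":0},{"x":0,"y":0,"z":0.0004,"ax":0,"ay":0,"az":0},{"x":0,"y":0,"z":0.0004,"ax":0,"ay":0,"az":0},{"x":0,"y":0,"z":0.0004,"ax":0,"ay":0,"az":0},{"x":0,"y":0,"z":0.0004,"ax":0,"ay":0,"az":0},{"x":0,"y":0,"z":0.0004,"ax":0,"ay":0,"az":0},{"x":0,"y":0,"z":0.0004,"ax":0,"ay":0,"az":0}]'
cat > chk.py <<'E'
from polar import *
import place
x,T=tool(); G=T@place.TG; g0=x+T@place.tg
c=camera_params('scene'); fr=[read_camera('scene') for _ in range(4)]; im=np.mean([f.astype(float) for f in fr],0).mean(2)
print('force',get_obs()['contact_force'].round(1),get_obs()['t'])
A=np.arange(-8,34,1.); rad=np.arange(20,80,4)
o=polar(c,im,G,g0,-.0045,rad/1e3,np.radians(A))
print('   ',''.join('%3d'%a for a in A))
for r,l in zip(rad,o): print(r,''.join('%3d'%min(99,v) for v in l))
u=proj(c,G@[0,-.004,.05]+g0).astype(int); s=np.mean([f.astype(float) for f in fr],0)[u[1]-45:u[1]+45,u[0]-45:u[0]+45,::-1].astype(np.uint8)
d,im2=snap('side','side9.png'); w=proj(d,G@[0,0,.03]+g0).astype(int); s2=im2[w[1]-45:w[1]+45,w[0]-30:w[0]+30,::-1]
cv2.imwrite('pics/final.png',np.hstack([cv2.resize(s,(480,480),interpolation=cv2.INTER_CUBIC),cv2.resize(s2,(320,480),interpolation=cv2.INTER_CUBIC)]))
np.savez('chk.npz',im=im,G=G,g0=g0)
E
python3 chk.py 0.265
```

```text
t: 20.15
eef_pos: [0.5152, -0.0788, 0.1756]
tool_rot: [-0.092, 0.71, 0.692, 0.096]
contact_force: [-1.9, -0.6, 5.2]
gripper_width: 0.157
grasp_force: 69.5
force [-1.3 -1.4  5.7] 20.35
     -8 -7 -6 -5 -4 -3 -2 -1  0  1  2  3  4  5  6  7  8  9 10 11 12 13 14 15 16 17 18 19 20 21 22 23 24 25 26 27 28 29 30 31 32 33
20  72 72 72 72 72 72 72 72 72 72 72 73 73 74 74 74 74 73 71 70 68 66 64 61 57 52 46 41 36 31 28 25 24 25 27 31 35 42 47 52 57 61
24  72 72 72 72 72 72 72 72 72 72 72 72 72 73 73 74 74 74 73 71 69 68 65 62 58 52 45 39 34 29 26 26 29 33 38 44 50 55 60 63 66 68
28  72 72 72 72 72 72 72 72 72 72 72 73 73 73 73 74 75 75 75 73 71 69 66 62 56 49 41 34 29 26 26 30 35 43 50 57 62 65 67 69 71 74
32  72 72 72 72 72 72 72 72 72 72 73 73 73 73 73 73 73 73 72 70 68 66 63 59 53 46 38 31 26 25 28 34 41 49 57 62 66 70 73 75 75 74
36  72 72 72 72 72 72 72 72 72 73 73 72 72 71 70 68 65 63 60 56 52 49 46 44 37 30 25 20 17 17 21 27 34 41 47 53 60 66 69 70 71 73
40  72 72 72 72 72 72 72 72 72 72 73 73 72 70 69 66 62 57 53 48 41 34 29 24 17 13  9  7  5  5  8 12 19 25 32 41 49 55 60 65 68 69
44  7
[... 464 characters left out ...]
55 56 58 63 67 70 72 73 73 72 71 70 70 71 72 73 73
60  62 63 64 65 66 66 64 61 60 61 63 67 69 70 68 66 67 70 71 71 68 64 60 53 48 44 45 49 55 59 63 67 71 71 67 62 62 66 71 73 74 74
64  61 64 65 64 64 66 67 65 62 60 60 62 64 66 65 62 61 64 66 62 56 50 48 44 37 33 33 38 45 51 57 64 69 69 63 58 61 68 72 73 74 73
68  68 70 71 72 71 71 71 72 71 69 69 69 69 69 68 68 67 68 68 61 51 41 38 36 33 31 31 33 39 44 53 62 69 70 68 68 70 73 73 73 73 72
72  72 73 73 73 73 72 72 73 73 73 72 72 72 72 72 72 72 72 73 68 60 51 45 42 40 40 37 37 42 48 57 65 72 73 74 74 74 73 72 72 72 71
76  72 72 72 73 72 72 72 72 73 73 73 73 73 72 72 72 73 73 73 73 71 68 66 63 62 61 58 57 58 62 66 71 74 74 74 73 72 72 71 71 71 71
```

View pics/final.png

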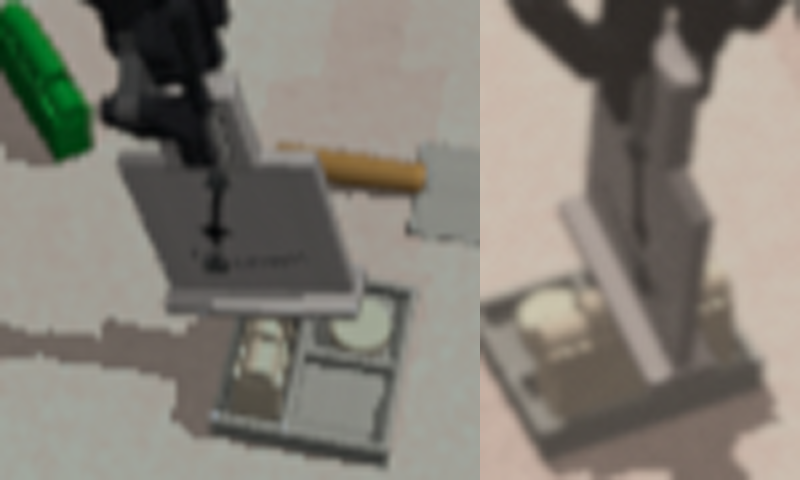

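The pointer, from pivot (215,185) to diamond (216,237), lines up with the mark at (216,262). The sole lies across the middle of the crest. The press is about 8 N, so I'll ease it slightly, let it settle and check.

```bash
python3 -m jog '[{"x":0,"y":0,"z":-0.0002,"ax":0,"ay":0,"az":0},{"x":0,"y":0,"z":-0.0002,"ax":0,"ay":0,"az":0},{"x":0,"y":0,"z":-0.0002,"ax":0,"ay":0,"az":0},{"x":0,"y":0,"z":-0.0002,"ax":0,"ay":0,"az":0},{"x":0,"y":0,"z":-0.0002,"ax":0,"ay":0,"az":0},{"x":0,"y":0,"z":-0.0002,"ax":0,"ay":0,"az":0},{"x":0,"y":0,"z":-0.0002,"ax":0,"ay":0,"az":0},{"x":0,"y":0,"z":-0.0002,"ax":0,"ay":0,"az":0},{"x":0,"y":0,"z":-0.0002,"ax":0,"ay":0,"az":0},{"x":0,"y":0,"z":-0.0002,"ax":0,"ay":0,"az":0},{"x":0,"y":0,"z":-0.0002,"ax":0,"ay":0,"az":0},{"x":0,"y":0,"z":-0.0002,"ax":0,"ay":0,"az":0}]'
python3 place.py 0.265 0
python3 - <<'E'
from polar import *
z=np.load('chk.npz'); c=camera_params('scene'); G,g0=z['G'],z['g0']
# darkness-centred positions, local x,z, for pointer shaft rows and mark
X=np.arange(-34,8,.25)/1e3
def row(zz):
    uv=np.array([proj(c,G@np.array([x,-.0045,zz])+g0) for x in X],np.float32)
    return cv2.remap(z['im'].astype(np.float32),uv[:,0][None],uv[:,1][None],cv2.INTER_CUBIC)[0]
for h in (82,78,74,70,66,62,58,54,50,46,42,38,34,32,30,28,26):
    v=row(h/1e3); k=v<(72+v.min())/2; w=(72-v)*k; print(h,(w@X/w.sum()*1e3).round(2),int(v.min()),end=' | ')
E
```

```text
t: 21.6
eef_pos: [0.5152, -0.0788, 0.1756]
tool_rot: [-0.092, 0.71, 0.692, 0.096]
contact_force: [-1.4, -1.1, 5.4]
gripper_width: 0.154
grasp_force: 69.4
gauge in tool [-0.0007 -0.0004  0.116 ]
shift [ 0.0001 -0.0001 -0.0002] turn [ 0.0007  0.0005 -0.0022]
now: sole [ 0.5158 -0.0489  0.0635] tilt deg 15.16 roll -0.01 yaw 88.51
82 -7.39 23 | 78 -8.63 25 | 74 -9.73 26 | 70 -10.85 26 | 66 -12.31 21 | 62 -13.63 9 | 58 -14.04 7 | 54 -14.65 21 | 50 -15.47 40 | 46 -16.47 56 | 42 -19.68 48 | 38 -19.39 34 | 34 -19.76 31 | 32 -20.04 31 | 30 -20.37 35 | 28 -20.88 44 | 26 -21.42 56 |
```

```bash
python3 -m jog '[{"x":0,"y":0,"z":-0.0002,"ax":0,"ay":0,"az":0},{"x":0,"y":0,"z":-0.0003,"ax":0,"ay":0,"az":0},{"x":0,"y":0,"z":-0.0003,"ax":0,"ay":0,"az":0},{"x":0,"y":0,"z":-0.0003,"ax":0,"ay":0,"az":0},{"x":0,"y":0,"z":-0.0003,"ax":0,"ay":0,"az":0},{"x":0,"y":0,"z":-0.0003,"ax":0,"ay":0,"az":0},{"x":0,"y":0,"z":-0.0003,"ax":0,"ay":0,"az":0},{"x":0,"y":0,"z":-0.0003,"ax":0,"ay":0,"az":0},{"x":0,"y":0,"z":-0.0003,"ax":0,"ay":0,"az":0},{"x":0,"y":0,"z":-0.0003,"ax":0,"ay":0,"az":0}]'; python3 place.py 0.265 0
```

```text
t: 22.6
eef_pos: [0.5151, -0.0786, 0.1756]
tool_rot: [-0.092, 0.71, 0.692, 0.095]
contact_force: [-0.8, -1.0, 2.8]
gripper_width: 0.156
grasp_force: 69.3
gauge in tool [-0.0007 -0.0004  0.116 ]
shift [ 0.      0.0001 -0.0001] turn [ 0.0003  0.0004 -0.0021]
now: sole [ 0.5156 -0.0488  0.0635] tilt deg 15.16 roll 0.01 yaw 88.51
```

About 6 N of contact, steady, with a tilt of 15.16° on the mark. Handing in.

```bash
python3 -c "
from station import *
print(hand_in())"
```

```text
the job is handed in; nothing more can be done
None
```

I handed the job in at about 22.6 s: the ridge lies crest up in the long slot, released, and the gauge is held across the middle of its crest with about 6 N and a 15.16° tilt, and the camera shows the pointer on the mark to within about 0.7°; the verdict wasn't shown.

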